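# Tools back into the tool-control foam

## Task

The repair is finished: put the four hand tools that lie along the front of the bench - the side cutters, the long-nose pliers, the red screwdriver and the tweezers - back into the foam inlays, each turned to fit and lying right down on the yellow floor of the cut-out made in its own shape, so that a missing tool would show at a glance. The tweezers stay on edge, as they lie now, and may point either way; let go of all four and leave them at rest there.

Things in the scene. Friction and masses are not known exactly. Their poses are not given: they have to be found in the camera images.
- side_cutters: side cutters, red grips, short steel jaws, lying flat: 51 wide (x) x 150 long (y) x 12 mm thick, 0.11 kg. Origin: middle of the outline, on the underside; +y to the jaws, -y to the grips. From y = -45 to -20 mm both grips together are 48 mm wide (39 mm at y = 0): pinch them from above along x, best at y = -20 (balance y = -3).
- long_nose_pliers: long-nose pliers, blue grips, long thin steel nose, lying flat: 51 wide (x) x 169 long (y) x 12 mm thick, 0.12 kg. Origin: middle of the outline, on the underside; +y to the nose tip, -y to the grips. From y = -54 to -29 mm both grips together are 48 mm wide (39 mm at y = -9): pinch them from above along x, best at y = -28 (balance y = -11).
- screwdriver_handle (a point): point on the axis of the red screwdriver in its handle, 11 mm above what it lies on. Driver lies flat, 181 mm long along y, 0.07 kg: round red handle 22 mm thick from y = -39 to +45 mm of this point, thin 5 mm steel blade on to y = -136 mm. Pinch the handle here across its length; it balances here. It may have rolled: use only its y axis and position.
- tweezers: plain steel tweezers lying on edge: 12 mm wide at the middle (x), narrowing to both ends, 120 mm long (y), up to 10 mm tall, 0.022 kg. Origin: the middle, on the underside; tips at -y. Pinch across x at the middle.
- foam_cutters: fixed charcoal foam block, top 18 mm high; yellow cut-out floor 6 mm high, walls upright. 77 x 180 mm (x, y), outline of the side cutters: 67 mm wide from y = -86 to +10 (grips), narrowing to a blunt end 38 mm wide from y = 34 to 86 (jaws). Full-depth finger channel across the whole block y = -43 to 3. Origin: underside, middle. Seated: cutters' origin 6 mm above this origin, +y along its +y.
- foam_pliers: fixed charcoal foam block, top 18 mm high; yellow cut-out floor 6 mm high, walls upright. 77 x 197 mm (x, y), outline of the long-nose pliers: 67 mm wide from y = -94 to -2 (grips), narrowing to 32 mm at y = 24 and 21 mm at y = 94 (slim nose). Full-depth finger channel across the whole block y = -51 to -5. Origin: underside, middle. Seated: pliers' origin 6 mm above this origin, +y along its +y.
- foam_screwdriver: fixed charcoal foam block, top 18 mm high; yellow cut-out floor 6 mm high, walls upright. 52 x 203 mm (x, y), outline of the screwdriver: handle part 37 mm wide, y = 6 to 97; blade part 19 mm wide, y = -97 to -2. Full-depth finger channel across the whole block y = 22 to 68. Origin: underside, middle. Seated: screwdriver_handle at y = +45, 17 mm up, its +y along this +y.
- foam_tweezers: fixed charcoal foam block, top 18 mm high; yellow cut-out floor 6 mm high, walls upright. 46 x 152 mm (x, y), slim lozenge outline of the tweezers, 142 mm long, 28 mm wide at the middle, 18 to 20 mm at the ends. Full-depth finger channel across the whole block y = -23 to 23. Origin: underside, middle. Seated: tweezers' origin 6 mm above this origin, y axes parallel, either way round.

How it is judged:
At the end, for the whole second after the job is handed in: Each tool lies released and still on the yellow floor of its own cut-out: reference point within 12 mm across, 14 mm along and 4 mm in height of the seated place given for its inlay, long axis within 0.22 rad of the inlay's, and all but the round screwdriver within 0.12 rad of level (x of side_cutters in the frame of foam_cutters between -0.012 and 0.012 m and y of side_cutters in the frame of foam_cutters between -0.014 and 0.014 m and z of side_cutters in the frame of foam_cutters between 0.002 and 0.01 m and angle between the y axis of side_cutters and the y axis of foam_cutters, either way round below 0.22 rad and angle between each of side_cutters, long_nose_pliers, tweezers's own z axis and vertical below 0.12 rad and linear speed of each of side_cutters, long_nose_pliers, screwdriver, tweezers below 0.02 m/s and x of long_nose_pliers in the frame of foam_pliers between -0.012 and 0.012 m and y of long_nose_pliers in the frame of foam_pliers between -0.014 and 0.014 m and z of long_nose_pliers in the frame of foam_pliers between 0.002 and 0.01 m and angle between the y axis of long_nose_pliers and the y axis of foam_pliers, either way round below 0.22 rad and x of screwdriver_handle in the frame of foam_screwdriver between -0.012 and 0.012 m and y of screwdriver_handle in the frame of foam_screwdriver between 0.031 and 0.059 m and z of screwdriver_handle in the frame of foam_screwdriver between 0.013 and 0.021 m and angle between the y axis of screwdriver_handle and the y axis of foam_screwdriver, either way round below 0.22 rad and x of tweezers in the frame of foam_tweezers between -0.012 and 0.012 m and y of tweezers in the frame of foam_tweezers between -0.014 and 0.014 m and z of tweezers in the frame of foam_tweezers between 0.002 and 0.01 m and angle between the y axis of tweezers and the y axis of foam_tweezers, either way round below 0.22 rad); the robot touches nothing.
It also fails if it takes over 99 s, if anything falls off the work surface, if the arm or the gripper's body presses on something with over 40 N, if the wrist force passes 120 N, or if a joint passes its speed limit or range.

## Robot

A 6-joint arm with a two-finger parallel gripper is mounted at the origin on a cart in front of the work surface, level with it; the furniture and walls round the work are solid. World frame = base frame: x ahead of the robot, y to its left, z up, the work surface at z = 0. Lengths are in m, angles in rad, forces in N, time in s.
With the tool pointing down it reaches from about 0.4 to 0.925 m from the base axis. Payload 3.4 kg.
Tool frame: the origin (TCP) lies midway between the tips of the shut fingers; the grasp point (between the pads) lies 19 mm behind it (bot.grip_point_offset is the distance from the TCP to the grasp point, in m); z points along the fingers, y is the line along which they close (so a half turn about z gives the same grasp; the last joint's range is limited). The gripper opens to 85 mm and grips with 20 to 120 N. Pads are 22 mm wide; open, the fingers measure 114 mm over their backs; the gripper's body (76 mm by 85 mm) begins 54 mm behind the grasp point. The pads swing forward as they close: fully open they stand 13 mm farther back than shut.
Start: joints at [1.133, 0.307, 1.506, -0, 1.328, -0.073], TCP at [0.205, 0.537, 0.231] pointing down, gripper open.
Joint ranges: [-3.12, 3.12], [-1.05, 2.28], [0.14, 2.33], [-1.42, 4.57], [0.1, 2.73], [-2.68, 2.68]. Speed limits (rad/s): [2.57, 2.57, 3.14, 3.14, 3.14, 3.14].

## Interface

Orientations are given as a unit quaternion [w, x, y, z].
In Python, from rig import telemetry, vision, ticket, bot gives the robot as it stands. The module is installed in compiled form; this text tells all that it offers.
- The arm moves only by the tool carry_out, never from a script. Its argument "increments" is a list of rows, each an object of numbers: "tx", "ty", "tz": the shift along the tool's x, y, z each as a share of 0.2 m, from -1 to 1; "roll": the turn about the tool's z as a share of pi/4 rad, from -1 to 1; "fingers": the opening, from -1 (shut) to 1 (fully open). In form: [{"tx": .., "ty": .., "tz": .., "roll": .., "fingers": ..}, ...]. A call has 1 to 8 rows; each row is the pose to reach, as a shift and turn from the pose commanded when the call began, along the tool's axes at that moment; what a row does not reach only later rows make up. A row lasts 1/8 s, in which the tool goes at most 62.5 mm and 10.7 degrees, less where a joint would pass 70% of its speed; a pose out of reach is approached as far as the arm can. A call with a number of a shift or a turn outside -1 to 1 is refused whole. A call with a gripper value outside its range is refused whole. The fingers move at their own pace and stop on an object; "squeeze" is the grip in N (left out, the last holds). Time passes only in rows, so rows that repeat a pose let the fingers close. It gives the time, the measured TCP pose, the force, the opening and the grip force at its end, in the units of the state.
- telemetry.get_state(): the state, without advancing time (a new reading comes with each control period).
- vision.capture(name): name is "scene" or "top" or "wrist"; returns a dict with "pixels" (480x640x3 uint8, red, green, blue), "K" (3x3 intrinsics, pixels), "rvec" (rotation vector, rad) and "tvec" (3), from world to camera coordinates, as OpenCV has them. Camera axes: x right, y down, z forward; pixel columns grow to the right and rows downward; lengths in m; the calibration is good to about 2 mm. The wrist camera is an equidistant fisheye: a pixel r from the principal point sees the ray r / f radians off the axis. A picture is of the moment at which its call begins. There is no depth.
- ticket.job_done(): hands the job in; it is judged then, once.
Trained networks look in a picture, given as the dict that the camera call returned (one of the last four; its "shot" number tells which), for a name from the list of things; names that differ only in an ending like _2 or _b are one class to them, and where a whole thing is asked for, a point or a joint stands for the part that bears it (a point fixed in the world has none). Each returns a list of dicts, best first, with "conf" (0 to 1); they miss things now and then, are a little off and sometimes report something else, mostly with a low value. They report only what shows in the picture. A call takes as long as a camera call.
- vision.regions_of(thing, picture): "region" (480x640 bool, what is visible of it) and "bbox" ([left, top, right, bottom] in pixels, round what is visible of it).
The state is a dict: "t": time; "qpos": joint angles; "qvel": joint speeds; "effort": joint torques, N m; "eef_pos": TCP position; "orientation": TCP orientation; "wrist_force": force on the tool from outside, world axes, zero at the start; "wrist_torque": the same for the moment, N m; "grip_width": opening from 0.0 (shut) to 1.0 (fully open); "grip_force": force on a finger pad.
Only numpy, scipy, OpenCV 4.12 (cv2) and the standard library are available. Lean on these libraries where they do the work, as an engineer would, in place of code of your own. Each camera call takes 0.05 s, during which the arm holds its last target. There are 200 camera calls.

## Working session

There is one attempt and no reset: what is moved stays moved. The work goes in short steps, Python scripts to look and compute and a tool call to move; the robot and the scene stay as the last step left them, time stands still between calls to the robot, and variables do not carry over. Pictures are saved under pics/ and viewed, at most 14 in all, crops included, and the job is handed in when it is done.

Besides the shell and the picture viewer there is one more tool, called after "Request:" as a command line: name --argument value ..., lists and objects as JSON in quotes. carry_out: Moves the arm, as the interface text tells. Its arguments: {"type":"object","properties":{"increments":{"type":"array","items":{"type":"object","properties":{"tx":{"type":"number"},"ty":{"type":"number"},"tz":{"type":"number"},"roll":{"type":"number"},"fingers":{"type":"number"}}}},"squeeze":{"type":"number"}},"required":["increments"]}

```bash
mkdir -p pics; cat > h.py <<'E'
import numpy as np, cv2
from rig import telemetry, vision, ticket, bot
def ray(p,uv,fish=False):
    K=p["K"];R=cv2.Rodrigues(np.array(p["rvec"],float))[0];t=np.array(p["tvec"],float).ravel()
    uv=np.atleast_2d(np.array(uv,float))
    x=(uv[:,0]-K[0][2])/K[0][0];y=(uv[:,1]-K[1][2])/K[1][1]
    if fish:
        r=np.hypot(x,y)+1e-12; d=np.c_[np.sin(r)*x/r,np.sin(r)*y/r,np.cos(r)]
    else: d=np.c_[x,y,np.ones_like(x)]
    return -R.T@t, d@R
def onplane(p,uv,z,fish=False):
    c,d=ray(p,uv,fish); s=(z-c[2])/d[:,2]; return (c+s[:,None]*d)[:,:2]
def save(p,n,crop=None):
    im=np.array(p["pixels"])[:,:,::-1]
    if crop: im=im[crop[1]:crop[3],crop[0]:crop[2]]
    cv2.imwrite("pics/"+n,im)
def rect(p,thing,z,fish=False):
    out=[]
    for d in vision.regions_of(thing,p)[:2]:
        v,u=np.nonzero(d["region"])
        if len(u)<10: continue
        xy=onplane(p,np.c_[u,v],z,fish)
        (cx,cy),(w,h),a=cv2.minAreaRect((xy*1000).astype(np.float32))
        m=xy.mean(0)*1000
        if w>h: a=a
        else: a=a+90
        L,W=max(w,h),min(w,h)
        out.append((round(d["conf"],2),np.round([cx,cy,L,W,(a+90)%180-90],1).tolist(),np.round(m,1).tolist(),np.array(d["bbox"]).tolist()))
    return out
E
python3 - <<'E'
from h import *
s=telemetry.get_state();print(s["eef_pos"],s["orientation"],s["grip_width"],bot.grip_point_offset)
T={"side_cutters":.01,"long_nose_pliers":.01,"screwdriver_handle":.011,"tweezers":.008,"foam_cutters":.018,"foam_pliers":.018,"foam_screwdriver":.018,"foam_tweezers":.018}
for n in("top","scene"):
    p=vision.capture(n);save(p,n+"0.png")
    R=cv2.Rodrigues(np.array(p["rvec"],float))[0];print(n,-R.T@np.array(p["tvec"]).ravel(),p["K"][0][0])
    for k in T: print(k,*rect(p,k,T[k]),sep="\n   ")
E
```

```text
[0.20487434 0.53651635 0.23038367] [-2.57670006e-04  1.81410192e-01  9.83406988e-01 -9.85711982e-04] 0.9970520434581457 0.0187
top [0.47060271 0.0651873  0.96647027] 471.34444259374476
side_cutters
   (0.6, [526.7, -16.1, 143.1, 52.8, 63.3], [523.8, -25.2], [325.8, 259.0, 389.1, 303.0])
long_nose_pliers
   (0.59, [612.5, -91.4, 166.0, 52.2, 63.1], [604.4, -99.6], [349.5, 222.0, 432.9, 260.4])
screwdriver_handle
tweezers
   (0.15, [608.7, -92.4, 159.4, 51.1, 67.6], [602.9, -103.2], [353.4, 223.9, 432.4, 261.2])
foam_cutters
   (0.72, [456.8, 351.9, 182.3, 81.6, 43.4], [456.3, 351.7], [126.9, 269.1, 214.5, 358.7])
foam_pliers
   (0.87, [541.4, 270.2, 200.2, 79.6, 42.8], [539.9, 269.5], [168.2, 223.3, 262.2, 321.1])
foam_screwdriver
   (0.89, [690.1, 112.7, 204.4, 59.1, 48.7], [689.5, 111.8], [248.0, 160.0, 335.1, 239.8])
foam_tweezers
   (0.59, [610.8, 195.5, 155.0, 49.4, 40.0], [610.2, 195.1], [221.4, 201.9, 285.2, 267.9])
scene [-0.18293067  0.5352566   0.43997303] 520.6766300558295
side_cutters
   (0.88, [523.3, -10.6, 146.9, 60.7, 57.8], [515.7, -19.3], [330.7, 247.3, 410.2, 260.9])
long_nose_pliers
   (0.68, [596.5, -83.8, 169.7, 65.6, 73.4], [594.3, -95.6], [337.7, 223.1, 420.6, 238.6])
screwdriver_handle
   (0.76, [667.2, -162.6, 186.3, 54.7, 72.3], [658.7, -189.0], [345.4, 207.0, 424.8, 218.9])
tweezers
   (0.94, [457.4, 50.5, 121.3, 27.3, 72.1], [455.8, 49.2], [332.2, 272.5, 395.9, 281.4])
foam_cutters
   (0.98, [443.7, 359.5, 190.5, 98.2, 43.2], [438.7, 360.2], [130.0, 303.8, 265.0, 360.7])
foam_pliers
   (0.86, [525.0, 277.4, 209.1, 107.4, 41.5], [520.5, 279.4], [164.0, 269.6, 290.3, 317.8])
foam_screwdriver
   (0.77, [673.7, 122.3, 208.3, 95.2, 49.1], [670.7, 126.3], [218.7, 227.4, 322.9, 252.0])
foam_tweezers
   (0.85, [594.2, 206.2, 163.5, 79.2, 40.1], [590.2, 206.1], [206.3, 251.5, 293.9, 278.2])
```

View pics/top0.png

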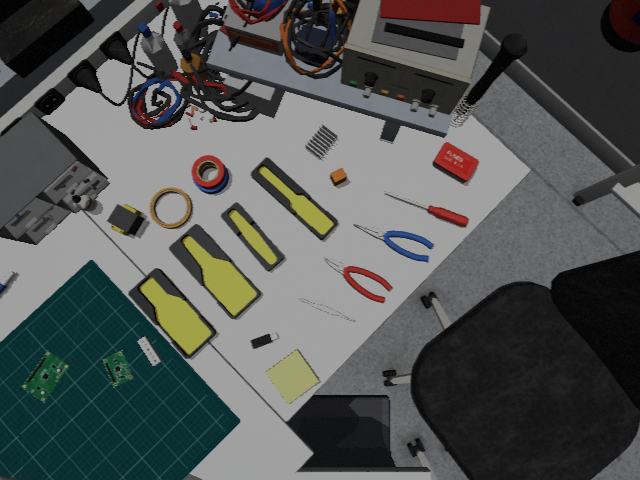

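View pics/scene0.png

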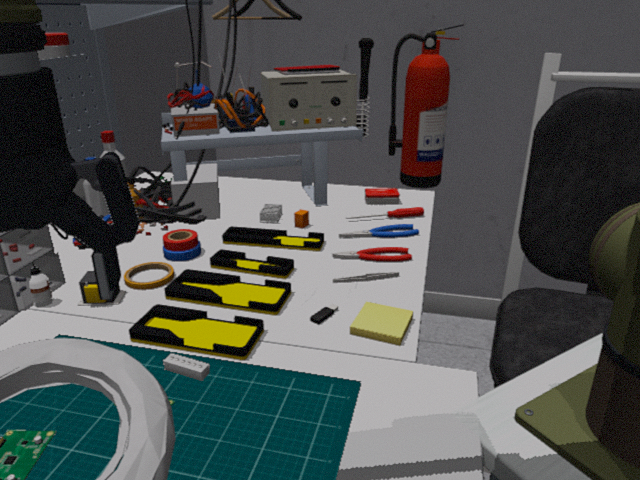

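The top view shows the four foam inlays running from (172,312) to (295,198). The tools are the tweezers at (328,309), cutters (357,281), pliers (395,242) and screwdriver (430,207), and all tool and inlay axes run from upper-left to lower-right. The scene view agrees. I'll move above the tools and look with the wrist camera.

```bash
cat >> h.py <<'E'
def plan(x,y,z,ang):
    "mm, mm, mm, angle (deg) of tool y in world -> shares"
    s=telemetry.get_state();p=np.array(s["eef_pos"]);w,i,j,k=s["orientation"]
    from scipy.spatial.transform import Rotation as Ro
    R=Ro.from_quat([i,j,k,w]).as_matrix()
    d=R.T@(np.array([x,y,z])/1000-p)/.2
    cur=np.degrees(np.arctan2(R[1,1],R[0,1])); dw=(ang-cur+90)%180-90
    print("t",round(s["t"],2),"pos",np.round(p*1000,1),"yang",round(cur,1),"gw",round(s["grip_width"],3),"gf",round(s["grip_force"],1),"F",np.round(s["wrist_force"],1),"j6",round(s["qpos"][5],2),"tilt",np.round(R[:2,2],4))
    print("  -> tx,ty,tz",np.round(d,3),"roll",round(-dw/45,3), "alt", round(-(dw-180*np.sign(dw))/45,3))
E
python3 -c "
from h import *
plan(518,-34,200,-27)"
```

```text
t 0.9 pos [205.2 537.2 231.3] yang 69.1 gw 1.0 gf 0.0 F [-0.5 -0.1  0. ] j6 -0.07 tilt [0. 0.]
  -> tx,ty,tz [-2.48  -2.11   0.157] roll -1.864 alt 2.136
```

Request:
carry_out --increments '[{"tx": -1,"ty": -0.85,"tz": 0.15,"roll": 1,"fingers": 1},{"tx": -1,"ty": -0.85,"tz": 0.15,"roll": 1,"fingers": 1},{"tx": -1,"ty": -0.85,"tz": 0.15,"roll": 1,"fingers": 1},{"tx": -1,"ty": -0.85,"tz": 0.15,"roll": 1,"fingers": 1},{"tx": -1,"ty": -0.85,"tz": 0.15,"roll": 1,"fingers": 1},{"tx": -1,"ty": -0.85,"tz": 0.15,"roll": 1,"fingers": 1},{"tx": -1,"ty": -0.85,"tz": 0.15,"roll": 1,"fingers": 1}]'

```text
t: 1.78
eef_pos: [0.3313, 0.3084, 0.2016]
orientation: [-0.0, 0.543, 0.84, 0.001]
wrist_force: [0.1, 0.1, 1.1]
grip_width: 1.003
grip_force: 0.0
```

```bash
python3 -c "
from h import *
plan(518,-34,200,-27)"
```

```text
t 1.77 pos [331.3 308.4 201.6] yang 24.2 gw 1.003 gf 0.0 F [0.1 0.1 1.1] j6 0.23 tilt [0.0003 0.0013]
  -> tx,ty,tz [-1.944  0.15   0.006] roll 1.138 alt -2.862
```

Request:
carry_out --increments '[{"tx": -1,"ty": 0.08,"tz": 0,"roll": 1,"fingers": 1},{"tx": -1,"ty": 0.08,"tz": 0,"roll": 1,"fingers": 1},{"tx": -1,"ty": 0.08,"tz": 0,"roll": 1,"fingers": 1},{"tx": -1,"ty": 0.08,"tz": 0,"roll": 1,"fingers": 1},{"tx": -1,"ty": 0.08,"tz": 0,"roll": 1,"fingers": 1},{"tx": -1,"ty": 0.08,"tz": 0,"roll": 1,"fingers": 1}]'

```text
t: 2.52
eef_pos: [0.4272, 0.1325, 0.2013]
orientation: [-0.0, 0.822, 0.569, -0.0]
wrist_force: [0.4, 0.5, -0.5]
grip_width: 1.004
grip_force: 0.0
```

```bash
python3 -c "
from h import *
plan(518,-34,200,-27)
p=vision.capture('wrist');save(p,'w1.png')
for k,z in {'side_cutters':.01,'long_nose_pliers':.01,'screwdriver_handle':.011,'tweezers':.008,'foam_cutters':.018,'foam_pliers':.018,'foam_screwdriver':.018,'foam_tweezers':.018}.items(): print(k,*rect(p,k,z,True),sep='\n   ')
"
```

```text
t 2.52 pos [427.2 132.5 201.3] yang -20.6 gw 1.004 gf 0.0 F [ 0.4  0.5 -0.5] j6 0.57 tilt [-0.0004  0.0006]
  -> tx,ty,tz [-0.619  0.718  0.006] roll 0.142 alt -3.858
side_cutters
   (0.83, [533.2, 6.2, 111.2, 44.8, 72.4], [541.7, 6.1], [436.5, 230.4, 480.4, 326.1])
long_nose_pliers
   (0.68, [604.6, -78.1, 151.6, 52.6, 76.6], [608.1, -82.4], [498.1, 260.2, 542.5, 367.4])
screwdriver_handle
   (0.62, [673.9, -142.5, 144.3, 27.1, 75.7], [673.8, -160.0], [554.7, 290.2, 592.9, 378.1])
tweezers
   (0.97, [463.4, 48.0, 119.5, 12.6, 71.7], [461.0, 41.4], [378.3, 214.7, 391.5, 320.3])
foam_cutters
   (0.9, [418.7, 317.9, 81.6, 75.7, -46.5], [416.8, 309.8], [181.6, 0.0, 297.5, 75.9])
foam_pliers
   (0.83, [520.6, 254.7, 145.0, 79.1, 43.2], [512.7, 244.4], [298.6, 1.7, 447.0, 134.3])
foam_screwdriver
   (0.73, [688.8, 117.3, 203.8, 64.8, 47.3], [685.3, 116.3], [506.5, 47.5, 613.4, 236.7])
   (0.34, [609.6, 199.8, 155.1, 52.8, 40.7], [606.0, 197.5], [419.6, 3.0, 534.7, 155.4])
foam_tweezers
   (0.96, [609.0, 199.1, 155.7, 53.0, 41.2], [605.5, 197.3], [421.6, 4.0, 535.0, 155.2])
   (0.63, [531.8, 10.7, 104.9, 42.8, 72.2], [539.5, 10.7], [439.1, 230.7, 479.3, 324.2])
```

View pics/w1.png

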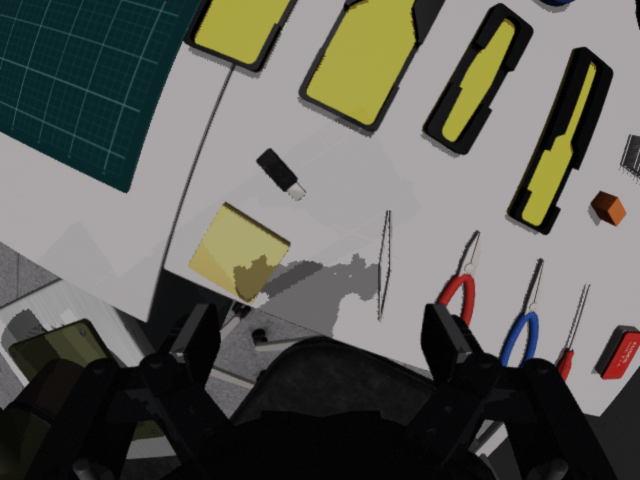

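The wrist picture shows the tweezers whole, from (388,211) to (380,319), with the tips of the cutters, pliers and screwdriver to the right. The tweezers are closest, so I'll do them first.

```bash
python3 -c "
from h import *
plan(462,48.5,120,-18.3)
p=vision.capture('top')
g=cv2.cvtColor(np.array(p['pixels']),cv2.COLOR_RGB2GRAY)
xy=onplane(p,[[300,299],[355,321],[386,192],[428,207],[467,223],[327,261],[390,298],[355,227],[433,258]],.008);print(np.round(xy*1000))
w=vision.capture('wrist')
print(np.round(1000*onplane(w,[[388,211],[380,319],[387,265]],.006,True)))
"
```

```text
t 2.98 pos [427.5 131.2 201.4] yang -20.8 gw 1.004 gf 0.0 F [ 0.3 -0.7 -0.7] j6 0.57 tilt [0.0002 0.    ]
  -> tx,ty,tz [-0.325  0.308  0.407] roll -0.057 alt 3.943
[[ 484.   97.]
 [ 440.  -14.]
 [ 706.  -81.]
 [ 674. -167.]
 [ 640. -247.]
 [ 561.   43.]
 [ 486.  -85.]
 [ 632.  -15.]
 [ 568. -174.]]
[[485. 101.]
 [442. -10.]
 [468.  48.]]
```

Request:
carry_out --increments '[{"tx": -0.33,"ty": 0.31,"tz": 0.4,"roll": -0.04,"fingers": 0},{"tx": -0.33,"ty": 0.31,"tz": 0.4,"roll": -0.04,"fingers": 0},{"tx": -0.33,"ty": 0.31,"tz": 0.4,"roll": -0.04,"fingers": 0},{"tx": -0.33,"ty": 0.31,"tz": 0.4,"roll": -0.04,"fingers": 0}]'

```text
t: 3.58
eef_pos: [0.4619, 0.0472, 0.1214]
orientation: [-0.0, 0.815, 0.58, -0.0]
wrist_force: [-0.1, 0.7, -0.2]
grip_width: 0.502
grip_force: 0.0
```

```bash
python3 -c "
from h import *
plan(463,45,2,-20)
w=vision.capture('wrist');save(w,'w2.png')
print(rect(w,'tweezers',.006,True))
plan(463,45,2,-20)
"
```

```text
t 3.58 pos [461.9  47.2 121.4] yang -19.2 gw 0.502 gf 0.0 F [-0.1  0.7 -0.2] j6 0.34 tilt [-0.0007  0.0004]
  -> tx,ty,tz [-0.009  0.009  0.597] roll 0.018 alt -3.982
[(0.64, [602.9, -87.6, 166.6, 53.4, 80.0], [611.3, -86.5], [485.6, 225.9, 548.7, 380.2])]
t 3.67 pos [462.4  47.9 122.2] yang -19.1 gw 0.498 gf 0.0 F [-0.8  0.2  0.1] j6 0.34 tilt [0.0015 0.0004]
  -> tx,ty,tz [-0.013  0.007  0.601] roll 0.021 alt -3.979
```

View pics/w2.png

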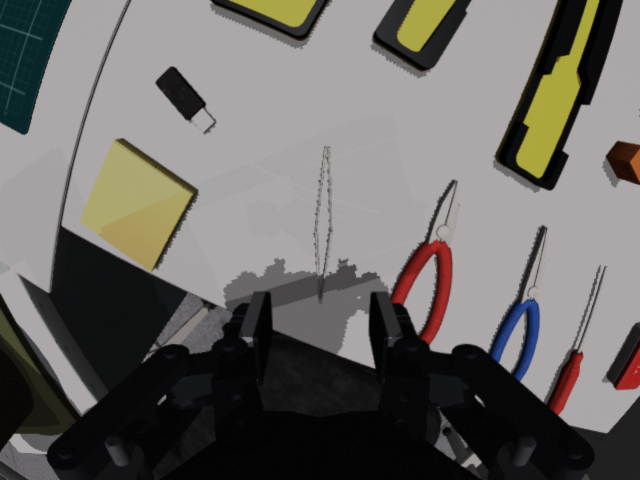

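The wrist view shows the tweezers midway between the fingers, with ends at (327,147) and (321,302) and the middle near (323,225).

```bash
python3 -c "
from h import *
w=vision.capture('wrist')
print(np.round(1000*onplane(w,[[327,147],[321,302],[323.5,225]],.006,True),1), w['K'])
plan(463,46,2,-20)
"
```

```text
[[486.3 103. ]
 [443.1  -9.8]
 [465.6  50. ]] [[371.64829954   0.         320.15923995]
 [  0.         371.64829954 234.74598734]
 [  0.           0.           1.        ]]
t 3.73 pos [462.5  48.  122.3] yang -19.0 gw 0.502 gf 0.0 F [-0.6  0.2  0.4] j6 0.34 tilt [0.002  0.0003]
  -> tx,ty,tz [-0.009  0.005  0.602] roll 0.021 alt -3.979
```

Request:
carry_out --increments '[{"tx": -0.01,"ty": 0.015,"tz": 0.3,"roll": 0.02,"fingers": 0},{"tx": -0.01,"ty": 0.015,"tz": 0.55,"roll": 0.02,"fingers": -0.3},{"tx": -0.01,"ty": 0.015,"tz": 0.6,"roll": 0.02,"fingers": -0.3},{"tx": -0.01,"ty": 0.015,"tz": 0.6,"roll": 0.02,"fingers": -0.3},{"tx": -0.01,"ty": 0.015,"tz": 0.6,"roll": 0.02,"fingers": -1},{"tx": -0.01,"ty": 0.015,"tz": 0.6,"roll": 0.02,"fingers": -1},{"tx": -0.01,"ty": 0.015,"tz": 0.6,"roll": 0.02,"fingers": -1},{"tx": -0.01,"ty": 0.015,"tz": 0.6,"roll": 0.02,"fingers": -1}]' --squeeze 30

```text
t: 4.72
eef_pos: [0.4658, 0.0445, 0.003]
orientation: [0.001, 0.819, 0.573, 0.002]
wrist_force: [-0.1, 1.5, 8.5]
grip_width: 0.129
grip_force: 29.9
```

```bash
python3 -c "
from h import *
plan(610,197,70,-49.2)
"
```

```text
t 4.72 pos [465.8  44.5   3. ] yang -20.0 gw 0.129 gf 29.9 F [-0.1  1.5  8.5] j6 0.35 tilt [0.004  0.0004]
  -> tx,ty,tz [ 0.964  0.417 -0.332] roll 0.648 alt -3.352
```

Request:
carry_out --increments '[{"tz": -0.2,"fingers": -1},{"tz": -0.35,"fingers": -1},{"tx": 0.3,"ty": 0.13,"tz": -0.4,"roll": 0.2,"fingers": -1},{"tx": 0.55,"ty": 0.24,"tz": -0.4,"roll": 0.4,"fingers": -1},{"tx": 0.8,"ty": 0.34,"tz": -0.4,"roll": 0.65,"fingers": -1},{"tx": 0.96,"ty": 0.42,"tz": -0.4,"roll": 0.65,"fingers": -1},{"tx": 0.96,"ty": 0.42,"tz": -0.4,"roll": 0.65,"fingers": -1},{"tx": 0.96,"ty": 0.42,"tz": -0.4,"roll": 0.65,"fingers": -1}]'

```text
invalid input at $.increments[0]: expected keys tx, ty, tz, roll, fingers
```

```bash
python3 -c "
from h import *
w=vision.capture('wrist');save(w,'w3.png')
for k in('foam_tweezers','tweezers','foam_screwdriver','foam_pliers'):print(k,rect(w,k,.018 if 'foam' in k else .09,True))
plan(610,197,70,-49.2)
"
```

```text
foam_tweezers [(0.75, [467.7, 51.0, 113.4, 10.6, 69.1], [468.8, 54.1], [307.8, 171.2, 334.8, 414.4]), (0.71, [561.2, 139.8, 40.8, 14.7, -9.9], [562.0, 141.2], [423.7, 0.3, 524.7, 35.6])]
tweezers [(0.88, [481.8, 90.7, 50.0, 4.8, 69.1], [482.5, 92.8], [306.7, 171.9, 337.3, 414.3])]
foam_screwdriver [(0.91, [618.7, 84.4, 97.6, 40.3, 76.8], [619.2, 73.5], [585.2, 23.1, 639.9, 226.6])]
foam_pliers []
t 4.97 pos [465.8  44.6   2.9] yang -20.0 gw 0.129 gf 29.8 F [-0.   1.   7.2] j6 0.35 tilt [0.004  0.0004]
  -> tx,ty,tz [ 0.964  0.418 -0.332] roll 0.648 alt -3.352
```

View pics/w3.png

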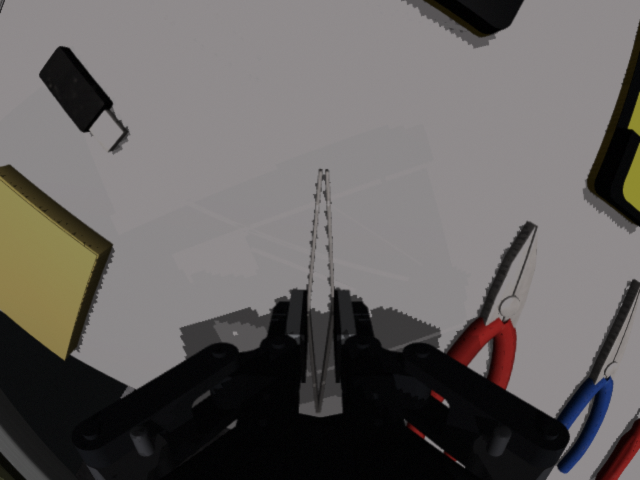

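The move was refused because every row must carry all five keys, but the picture shows the tweezers held squarely between the pads at about (320,340). I'll lift and carry with complete rows.

Request:
carry_out --increments '[{"tx": 0,"ty": 0,"tz": -0.2,"roll": 0,"fingers": -1},{"tx": 0,"ty": 0,"tz": -0.35,"roll": 0,"fingers": -1},{"tx": 0.3,"ty": 0.13,"tz": -0.4,"roll": 0.2,"fingers": -1},{"tx": 0.55,"ty": 0.24,"tz": -0.4,"roll": 0.4,"fingers": -1},{"tx": 0.8,"ty": 0.34,"tz": -0.4,"roll": 0.65,"fingers": -1},{"tx": 0.96,"ty": 0.42,"tz": -0.4,"roll": 0.65,"fingers": -1},{"tx": 0.96,"ty": 0.42,"tz": -0.4,"roll": 0.65,"fingers": -1},{"tx": 0.96,"ty": 0.42,"tz": -0.4,"roll": 0.65,"fingers": -1}]'

```text
t: 5.98
eef_pos: [0.6078, 0.1956, 0.0813]
orientation: [0.0, 0.937, 0.348, -0.001]
wrist_force: [-0.2, -0.9, -0.3]
grip_width: 0.128
grip_force: 29.5
```

```bash
python3 -c "
from h import *
w=vision.capture('wrist');save(w,'w4.png')
for k in('foam_tweezers','tweezers','foam_screwdriver','foam_pliers'):print(k,rect(w,k,.018 if 'foam' in k else .09,True))
plan(610,197,9,-49.2)
"
```

```text
foam_tweezers [(0.91, [610.9, 197.9, 152.8, 46.5, 40.4], [627.8, 212.3], [280.6, 115.8, 366.3, 355.2])]
tweezers [(0.56, [609.2, 198.0, 119.2, 12.1, 41.8], [615.7, 202.8], [305.4, 171.7, 336.3, 413.9])]
foam_screwdriver [(0.9, [689.5, 114.6, 204.0, 59.9, 47.6], [698.0, 127.0], [450.6, 80.0, 541.4, 369.0])]
foam_pliers [(0.66, [541.3, 270.9, 199.0, 84.5, 42.7], [556.6, 281.9], [90.1, 91.0, 241.7, 378.7]), (0.66, [459.9, 350.5, 182.0, 94.4, 43.3], [469.2, 347.9], [0.0, 135.9, 108.7, 366.4])]
t 6.22 pos [608.  195.1  81.5] yang -49.3 gw 0.129 gf 29.5 F [-0.5 -0.7 -0.9] j6 1.1 tilt [-0.0005 -0.0002]
  -> tx,ty,tz [ 0.014 -0.001  0.363] roll -0.002 alt 3.998
```

View pics/w4.png

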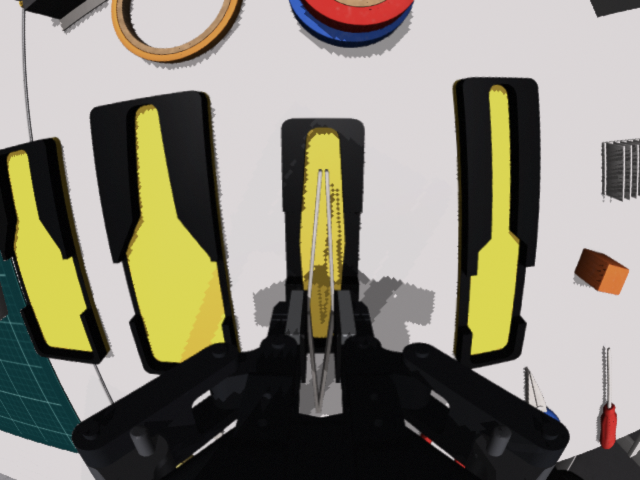

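The view shows the held tweezers over their inlay, which spans (283,118) to (363,345) and is well aligned. The pliers, cutters and screwdriver inlays are also all in view. Lowering and releasing now.

Request:
carry_out --increments '[{"tx": 0.01,"ty": 0,"tz": 0.2,"roll": 0,"fingers": -1},{"tx": 0.01,"ty": 0,"tz": 0.3,"roll": 0,"fingers": -1},{"tx": 0.01,"ty": 0,"tz": 0.355,"roll": 0,"fingers": -1},{"tx": 0.01,"ty": 0,"tz": 0.36,"roll": 0,"fingers": -1},{"tx": 0.01,"ty": 0,"tz": 0.36,"roll": 0,"fingers": -1},{"tx": 0.01,"ty": 0,"tz": 0.36,"roll": 0,"fingers": -0.3},{"tx": 0.01,"ty": 0,"tz": 0.36,"roll": 0,"fingers": -0.3},{"tx": 0.01,"ty": 0,"tz": 0.36,"roll": 0,"fingers": -0.3}]'

```text
t: 7.22
eef_pos: [0.6105, 0.1974, 0.0097]
orientation: [0.0, 0.937, 0.348, 0.0]
wrist_force: [-0.3, -0.6, 1.0]
grip_width: 0.347
grip_force: 0.0
```

Request:
carry_out --increments '[{"tx": 0,"ty": 0,"tz": -0.2,"roll": 0,"fingers": -0.3},{"tx": 0,"ty": 0,"tz": -0.5,"roll": 0,"fingers": -0.3},{"tx": 0,"ty": 0,"tz": -0.6,"roll": 0,"fingers": 0.5},{"tx": 0,"ty": 0,"tz": -0.6,"roll": 0,"fingers": 0.5}]'

```text
t: 7.72
eef_pos: [0.6119, 0.1977, 0.1318]
orientation: [0.0, 0.937, 0.348, 0.003]
wrist_force: [0.3, -0.1, -0.4]
grip_width: 0.744
grip_force: 0.0
```

```bash
python3 -c "
from h import *
w=vision.capture('wrist');save(w,'w5.png')
for k in('foam_tweezers','tweezers'):print(k,rect(w,k,.018 if 'foam' in k else .012,True))
for k in('side_cutters','long_nose_pliers','screwdriver_handle'):print(k,rect(w,k,.011,True))
plan(530,-20,120,-22)
"
```

```text
foam_tweezers [(0.95, [611.1, 197.7, 152.4, 46.5, 40.6], [616.4, 202.3], [284.9, 123.3, 356.8, 322.1])]
tweezers [(0.58, [609.5, 197.4, 119.1, 11.9, 41.1], [590.0, 180.9], [313.2, 151.9, 328.0, 303.8]), (0.26, [523.1, -61.1, 57.8, 13.2, 49.0], [521.2, -63.6], [439.9, 417.6, 455.1, 452.9])]
side_cutters []
long_nose_pliers [(0.28, [611.8, 196.6, 120.7, 7.8, 41.0], [605.1, 191.3], [316.6, 148.2, 327.5, 299.8]), (0.2, [670.3, -165.3, 198.4, 23.0, 70.6], [665.1, -181.6], [577.2, 332.0, 599.8, 423.0])]
screwdriver_handle [(0.65, [670.9, -164.3, 198.8, 23.4, 70.6], [665.9, -179.6], [576.3, 326.8, 597.5, 424.6])]
t 8.03 pos [609.2 197.  127.4] yang -49.2 gw 0.752 gf 0.0 F [-0.4  0.  -0.5] j6 1.11 tilt [-0.0033 -0.0009]
  -> tx,ty,tz [-1.008  0.564  0.039] roll -0.606 alt 3.394
```

View pics/w5.png

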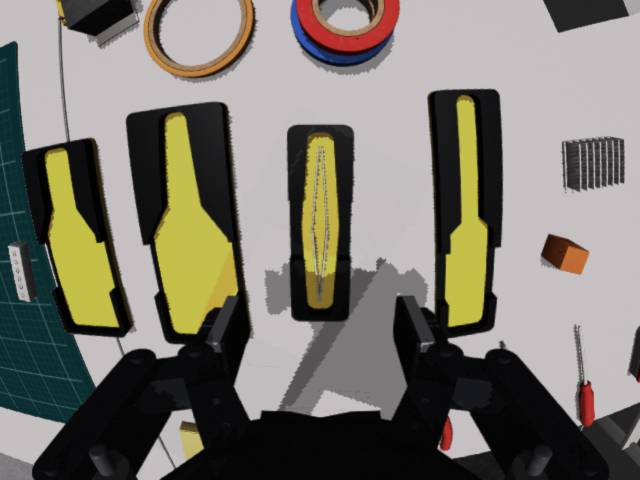

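The tweezers now lie centred on the yellow floor of their inlay at about (320,225). Next are the side cutters.

Request:
carry_out --increments '[{"tx": -0.4,"ty": 0.2,"tz": 0,"roll": -0.2,"fingers": 1},{"tx": -0.7,"ty": 0.35,"tz": 0,"roll": -0.4,"fingers": 1},{"tx": -1,"ty": 0.5,"tz": 0,"roll": -0.5,"fingers": 1},{"tx": -1,"ty": 0.5,"tz": 0,"roll": -0.5,"fingers": 1},{"tx": -1,"ty": 0.5,"tz": 0,"roll": -0.5,"fingers": 1},{"tx": -1,"ty": 0.5,"tz": 0,"roll": -0.5,"fingers": 1}]'

```text
t: 8.78
eef_pos: [0.5243, -0.0088, 0.1289]
orientation: [-0.0, 0.852, 0.524, 0.0]
wrist_force: [0.7, 0.0, -0.5]
grip_width: 1.001
grip_force: 0.0
```

```bash
python3 -c "
from h import *
w=vision.capture('wrist');save(w,'w6.png')
for k in('side_cutters','long_nose_pliers','screwdriver_handle'):print(k,rect(w,k,.011,True))
plan(518,-34,0,-27)
"
```

```text
side_cutters [(0.74, [531.1, -14.6, 147.5, 50.5, 57.7], [528.1, -16.5], [294.7, 133.0, 363.0, 320.0])]
long_nose_pliers [(0.92, [605.1, -81.4, 154.9, 46.3, 76.7], [612.4, -79.5], [427.2, 164.5, 481.8, 337.4])]
screwdriver_handle [(0.79, [676.5, -152.8, 170.1, 26.3, 69.3], [669.6, -168.7], [515.8, 202.6, 555.2, 366.0])]
t 8.97 pos [524.6  -8.  129.1] yang -26.7 gw 0.997 gf 0.0 F [-0.4 -0.2  0.3] j6 0.37 tilt [-0.      0.0002]
  -> tx,ty,tz [-0.131  0.029  0.645] roll 0.008 alt -3.992
```

View pics/w6.png

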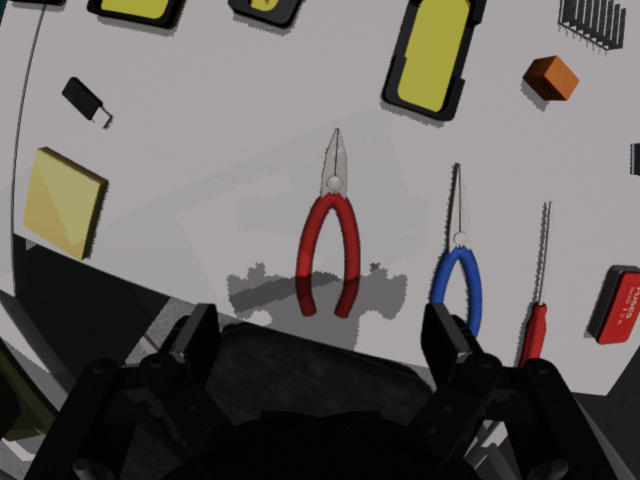

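The cutters show whole: jaw tip at (337,130), pivot (334,183), grip ends (308,315) and (342,316).

```bash
python3 -c "
from h import *
w=vision.capture('wrist')
q=1000*onplane(w,[[337,130],[334,183],[325.5,315]],.008,True);d=q[0]-q[2];a=np.degrees(np.arctan2(d[1],d[0]));print(np.round(q,1),a,np.hypot(*d))
c=(q[0]+q[2])/2;u=d/np.hypot(*d);print(c,c-20*u)
g=c-20*u;plan(g[0],g[1],-2,a-90)
"
```

```text
[[566.8  50.8]
 [548.   17.4]
 [494.1 -77.7]] 60.49600403372616 147.6550017504587
[530.4631833  -13.42530785] [520.6134981  -30.83173486]
t 9.03 pos [524.5  -8.  129.1] yang -26.7 gw 0.996 gf 0.0 F [-0.3 -0.2  0.3] j6 0.37 tilt [-0.      0.0001]
  -> tx,ty,tz [-0.111  0.034  0.656] roll 0.063 alt -3.937
```

Request:
carry_out --increments '[{"tx": -0.11,"ty": 0.035,"tz": 0.3,"roll": 0.07,"fingers": 1},{"tx": -0.11,"ty": 0.035,"tz": 0.55,"roll": 0.07,"fingers": 1},{"tx": -0.11,"ty": 0.035,"tz": 0.64,"roll": 0.07,"fingers": 1},{"tx": -0.11,"ty": 0.035,"tz": 0.645,"roll": 0.07,"fingers": 1},{"tx": -0.11,"ty": 0.035,"tz": 0.645,"roll": 0.07,"fingers": 0},{"tx": -0.11,"ty": 0.035,"tz": 0.645,"roll": 0.07,"fingers": -0.2},{"tx": -0.11,"ty": 0.035,"tz": 0.645,"roll": 0.07,"fingers": -0.2},{"tx": -0.11,"ty": 0.035,"tz": 0.645,"roll": 0.07,"fingers": -0.2}]' --squeeze 50

```text
t: 10.02
eef_pos: [0.5214, -0.0317, 0.0021]
orientation: [0.001, 0.866, 0.501, 0.001]
wrist_force: [-1.2, 0.9, 6.1]
grip_width: 0.533
grip_force: 50.1
```

```bash
python3 -c "
from h import *
w=vision.capture('wrist');save(w,'w7.png')
plan(445,336,90,-46.7)
"
```

```text
t 10.07 pos [521.4 -31.7   2.1] yang -29.9 gw 0.533 gf 50.2 F [-0.4  1.6  4.9] j6 0.38 tilt [ 0.003  -0.0002]
  -> tx,ty,tz [ 1.404 -1.246 -0.441] roll 0.373 alt -3.627
```

View pics/w7.png

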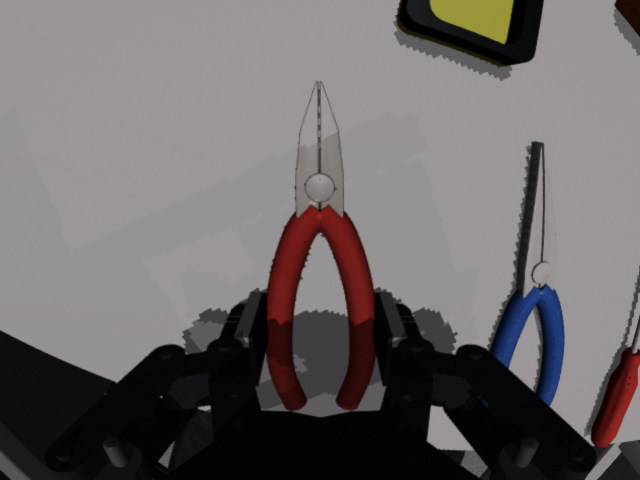

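The cutters are held squarely: the grips sit between the pads at about (320,340) and the jaw tip is at (320,82). I'll lift and carry them to their inlay.

Request:
carry_out --increments '[{"tx": 0,"ty": 0,"tz": -0.15,"roll": 0,"fingers": -0.2},{"tx": 0,"ty": 0,"tz": -0.4,"roll": 0,"fingers": -0.2},{"tx": 0.15,"ty": -0.13,"tz": -0.5,"roll": 0,"fingers": -0.2},{"tx": 0.35,"ty": -0.31,"tz": -0.5,"roll": 0,"fingers": -0.2},{"tx": 0.56,"ty": -0.5,"tz": -0.5,"roll": 0.1,"fingers": -0.2},{"tx": 0.77,"ty": -0.68,"tz": -0.5,"roll": 0.25,"fingers": -0.2},{"tx": 0.98,"ty": -0.87,"tz": -0.5,"roll": 0.35,"fingers": -0.2},{"tx": 1,"ty": -0.89,"tz": -0.5,"roll": 0.37,"fingers": -0.2}]'

```text
t: 11.08
eef_pos: [0.4651, 0.2338, 0.1013]
orientation: [-0.0, 0.928, 0.372, 0.001]
wrist_force: [-0.5, -0.9, -1.6]
grip_width: 0.53
grip_force: 51.8
```

```bash
python3 -c "
from h import *
plan(445,336,90,-46.7)
"
```

```text
t 11.07 pos [465.1 233.8 101.3] yang -46.3 gw 0.53 gf 51.8 F [-0.5 -0.9 -1.6] j6 1.19 tilt [0.0017 0.0016]
  -> tx,ty,tz [ 0.28  -0.439  0.057] roll 0.009 alt -3.991
```

Request:
carry_out --increments '[{"tx": 0.14,"ty": -0.22,"tz": 0,"roll": 0.01,"fingers": -0.2},{"tx": 0.28,"ty": -0.44,"tz": 0,"roll": 0.01,"fingers": -0.2},{"tx": 0.28,"ty": -0.44,"tz": 0,"roll": 0.01,"fingers": -0.2},{"tx": 0.28,"ty": -0.44,"tz": 0,"roll": 0.01,"fingers": -0.2}]'

```text
t: 11.58
eef_pos: [0.4458, 0.3317, 0.1005]
orientation: [0.0, 0.93, 0.367, -0.0]
wrist_force: [0.4, 0.2, -1.0]
grip_width: 0.529
grip_force: 51.9
```

```bash
python3 -c "
from h import *
w=vision.capture('wrist');save(w,'w8.png')
for k in('foam_cutters','foam_pliers','side_cutters'):print(k,rect(w,k,.018 if 'foam' in k else .106,True))
plan(445,336,8.5,-46.7)
"
```

```text
foam_cutters [(0.85, [456.2, 355.7, 182.0, 78.0, 43.2], [469.4, 371.5], [238.1, 62.1, 367.2, 334.9])]
foam_pliers [(0.56, [538.7, 274.3, 199.5, 84.5, 43.0], [543.0, 282.0], [410.0, 50.2, 540.0, 333.7])]
side_cutters [(0.65, [455.4, 346.0, 154.1, 49.9, 47.6], [460.3, 346.2], [266.8, 81.6, 375.4, 411.4])]
t 11.78 pos [446.2 331.2 100.4] yang -47.1 gw 0.532 gf 51.9 F [ 0.  -0.  -1.6] j6 1.39 tilt [-0.0002 -0.0005]
  -> tx,ty,tz [ 0.012 -0.022  0.459] roll -0.009 alt 3.991
```

View pics/w8.png

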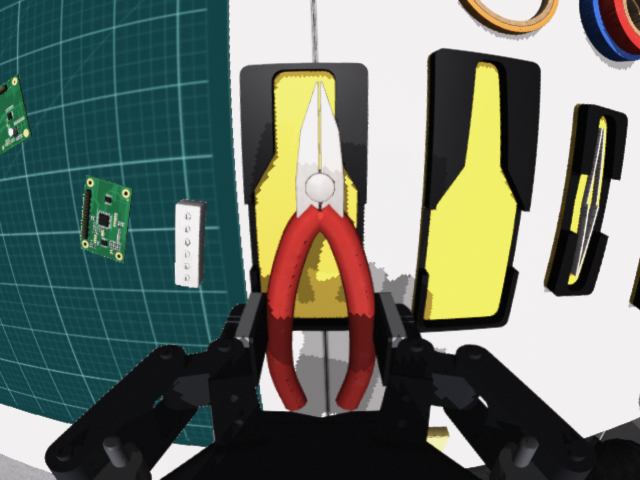

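The cutters hang over their inlay in the right direction, but the inlay (col 240–368, centre about 304) lies roughly 10 mm to the left. I'll shift over, then lower and release.

Request:
carry_out --increments '[{"tx": 0.02,"ty": -0.05,"tz": 0,"roll": 0,"fingers": -0.2},{"tx": 0.02,"ty": -0.05,"tz": 0.2,"roll": 0,"fingers": -0.2},{"tx": 0.02,"ty": -0.05,"tz": 0.38,"roll": 0,"fingers": -0.2},{"tx": 0.02,"ty": -0.05,"tz": 0.455,"roll": 0,"fingers": -0.2},{"tx": 0.02,"ty": -0.05,"tz": 0.46,"roll": 0,"fingers": -0.2},{"tx": 0.02,"ty": -0.05,"tz": 0.46,"roll": 0,"fingers": -0.2}]'

```text
t: 12.52
eef_pos: [0.4426, 0.3432, 0.0088]
orientation: [-0.0, 0.93, 0.366, 0.001]
wrist_force: [-0.1, -1.1, -1.1]
grip_width: 0.529
grip_force: 55.8
```

Request:
carry_out --increments '[{"tx": 0,"ty": 0,"tz": 0,"roll": 0,"fingers": 0.7},{"tx": 0,"ty": 0,"tz": 0,"roll": 0,"fingers": 0.7},{"tx": 0,"ty": 0,"tz": 0,"roll": 0,"fingers": 0.7},{"tx": 0,"ty": 0,"tz": -0.2,"roll": 0,"fingers": 0.7},{"tx": 0,"ty": 0,"tz": -0.5,"roll": 0,"fingers": 0.7},{"tx": 0,"ty": 0,"tz": -0.6,"roll": 0,"fingers": 0.7},{"tx": 0,"ty": 0,"tz": -0.6,"roll": 0,"fingers": 0.7},{"tx": 0,"ty": 0,"tz": -0.6,"roll": 0,"fingers": 0.7}]'

```text
t: 13.52
eef_pos: [0.4412, 0.3422, 0.1273]
orientation: [0.0, 0.93, 0.366, -0.001]
wrist_force: [0.2, -0.1, -0.3]
grip_width: 0.852
grip_force: 0.0
```

```bash
python3 -c "
from h import *
w=vision.capture('wrist');save(w,'w9.png')
for k in('foam_cutters','foam_pliers','side_cutters','tweezers','foam_tweezers'):print(k,rect(w,k,.018,True))
plan(600,-115,120,-27)
"
```

```text
foam_cutters [(0.8, [456.4, 355.4, 181.2, 78.1, 43.5], [464.3, 362.6], [262.9, 72.3, 380.1, 317.7])]
foam_pliers [(0.85, [539.0, 274.5, 199.0, 84.1, 42.9], [543.8, 282.0], [419.0, 62.4, 535.2, 317.5])]
side_cutters [(0.72, [456.0, 356.0, 147.4, 50.5, 42.1], [452.5, 353.8], [284.9, 96.9, 352.8, 299.2])]
tweezers [(0.57, [608.8, 203.5, 117.1, 19.5, 44.2], [608.3, 203.1], [563.9, 134.7, 595.1, 267.6])]
foam_tweezers [(0.86, [607.6, 202.8, 153.8, 61.5, 40.9], [608.4, 207.3], [534.2, 107.9, 616.3, 287.4])]
t 13.82 pos [441.6 342.4 127.2] yang -47.0 gw 0.854 gf 0.0 F [-0.1 -0.5 -0.3] j6 1.4 tilt [-0.0018 -0.0012]
  -> tx,ty,tz [-0.98   2.213  0.037] roll -0.445 alt 3.555
```

View pics/w9.png

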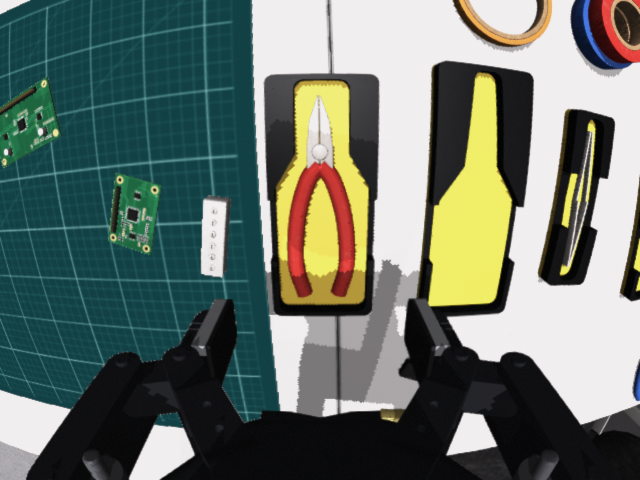

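The cutters lie flat in their inlay, jaws at (318,100) and grips at (322,290), measured within 1 mm of centre. Now the pliers.

Request:
carry_out --increments '[{"tx": -0.15,"ty": 0.3,"tz": 0,"roll": -0.1,"fingers": 1},{"tx": -0.25,"ty": 0.58,"tz": 0,"roll": -0.2,"fingers": 1},{"tx": -0.38,"ty": 0.86,"tz": 0,"roll": -0.3,"fingers": 1},{"tx": -0.44,"ty": 1,"tz": 0,"roll": -0.45,"fingers": 1},{"tx": -0.44,"ty": 1,"tz": 0,"roll": -0.45,"fingers": 1},{"tx": -0.44,"ty": 1,"tz": 0,"roll": -0.45,"fingers": 1}]'

```text
t: 14.58
eef_pos: [0.5137, 0.1368, 0.128]
orientation: [-0.0, 0.852, 0.524, -0.0]
wrist_force: [-0.2, 0.4, 0.1]
grip_width: 1.0
grip_force: 0.0
```

```bash
python3 -c "
from h import *
plan(595,-110,125,-25)
"
```

```text
t 14.57 pos [513.7 136.8 128. ] yang -26.8 gw 1.0 gf 0.0 F [-0.2  0.4  0.1] j6 0.65 tilt [-0.001   0.0004]
  -> tx,ty,tz [-0.917  0.92   0.014] roll -0.041 alt 3.959
```

Request:
carry_out --increments '[{"tx": -0.22,"ty": 0.22,"tz": 0,"roll": 0,"fingers": 1},{"tx": -0.44,"ty": 0.44,"tz": 0,"roll": 0,"fingers": 1},{"tx": -0.66,"ty": 0.66,"tz": 0,"roll": 0,"fingers": 1},{"tx": -0.86,"ty": 0.86,"tz": 0,"roll": 0,"fingers": 1},{"tx": -0.92,"ty": 0.92,"tz": 0,"roll": 0,"fingers": 1},{"tx": -0.92,"ty": 0.92,"tz": 0,"roll": 0,"fingers": 1},{"tx": -0.92,"ty": 0.92,"tz": 0,"roll": 0,"fingers": 1}]'

```text
t: 15.45
eef_pos: [0.5946, -0.1084, 0.128]
orientation: [-0.001, 0.851, 0.525, -0.0]
wrist_force: [0.2, 0.3, 0.0]
grip_width: 1.0
grip_force: 0.0
```

```bash
cat >> h.py <<'E'
def axis(w,thing,z,back):
    "symmetry axis: line fit through the region's cross-section midpoints, along the rect's long axis"
    r=vision.regions_of(thing,w)[0];v,u=np.nonzero(r["region"]);xy=onplane(w,np.c_[u,v],z,True)*1000
    a=np.radians(rect(w,thing,z,True)[0][1][4]); a=a if np.sin(a)>0 else a+np.pi
    for _ in range(4):
        e=np.array([np.cos(a),np.sin(a)]);n=np.array([-e[1],e[0]]);s=xy@e;t=xy@n
        b=np.arange(s.min()+2,s.max()-2,5)
        m=np.array([[c,(t[abs(s-c)<3].min()+t[abs(s-c)<3].max())/2] for c in b if (abs(s-c)<3).any()])
        k,o=np.polyfit(m[:,0],m[:,1],1); a+=np.arctan(k)
    mid=(s.min()+s.max())/2; c=mid*e+(k*mid+o)*n
    print(thing,r["conf"],"axis",round(np.degrees(a),1),"centre",c.round(1),"len",round(np.ptp(s),1),"width",round(np.ptp(t),1),"point",(c+back*e).round(1))
    return c+back*e,np.degrees(a)-90
E
python3 -c "
from h import *
w=vision.capture('wrist');save(w,'w10.png')
print(rect(w,'screwdriver_handle',.011,True))
g,a=axis(w,'long_nose_pliers',.01,-28)
plan(*g,0,a)
"
```

```text
[(0.57, [679.3, -147.7, 156.9, 23.2, 67.6], [672.7, -161.3], [425.2, 121.2, 458.6, 313.5])]
long_nose_pliers 0.81 axis 69.4 centre [607.9 -90.2] len 166.3 width 50.3 point [ 598.  -116.4]
t 15.65 pos [ 595.1 -109.   128.4] yang -26.6 gw 1.003 gf 0.0 F [-0.  -0.1 -0.1] j6 0.21 tilt [-0.0004  0.0003]
  -> tx,ty,tz [-0.027  0.03   0.642] roll -0.134 alt 3.866
```

View pics/w10.png

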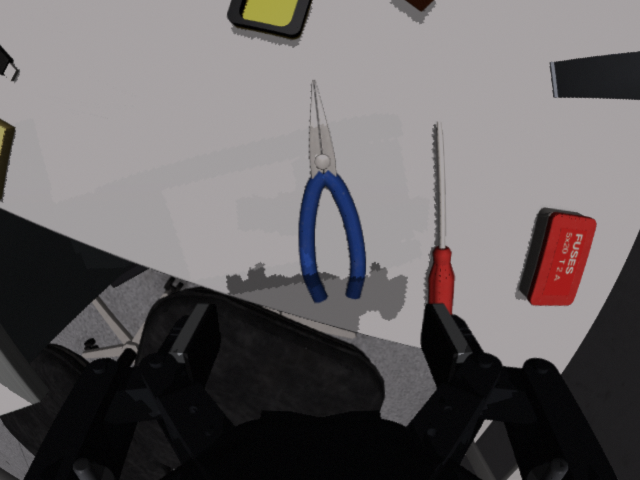

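The pliers show whole, nose tip at (313,81) and grip ends at (319,300) and (354,297). The fitted axis of 69° agrees with this, so I'll grip them.

Request:
carry_out --increments '[{"tx": -0.027,"ty": 0.03,"tz": 0.3,"roll": -0.134,"fingers": 1},{"tx": -0.027,"ty": 0.03,"tz": 0.55,"roll": -0.134,"fingers": 1},{"tx": -0.027,"ty": 0.03,"tz": 0.635,"roll": -0.134,"fingers": 1},{"tx": -0.027,"ty": 0.03,"tz": 0.64,"roll": -0.134,"fingers": 1},{"tx": -0.027,"ty": 0.03,"tz": 0.64,"roll": -0.134,"fingers": 0},{"tx": -0.027,"ty": 0.03,"tz": 0.64,"roll": -0.134,"fingers": -0.2},{"tx": -0.027,"ty": 0.03,"tz": 0.64,"roll": -0.134,"fingers": -0.2},{"tx": -0.027,"ty": 0.03,"tz": 0.64,"roll": -0.134,"fingers": -0.2}]' --squeeze 50

```text
t: 16.65
eef_pos: [0.5996, -0.1183, 0.0028]
orientation: [0.001, 0.823, 0.568, 0.001]
wrist_force: [-1.9, 0.0, 7.5]
grip_width: 0.532
grip_force: 49.9
```

```bash
python3 -c "
from h import *
plan(520,252,100,-47)
w=vision.capture('wrist');axis(w,'long_nose_pliers',.01,-28)
"
```

```text
t 16.65 pos [ 599.6 -118.3    2.8] yang -20.7 gw 0.532 gf 49.9 F [-1.9  0.   7.5] j6 0.1 tilt [ 0.0032 -0.0007]
  -> tx,ty,tz [ 1.591 -1.026 -0.488] roll 0.584 alt -3.416
long_nose_pliers 0.59 axis 70.2 centre [609.2 -90.3] len 169.5 width 49.2 point [ 599.7 -116.6]
```

Gripped 45 mm apart, with the origin about 29.6 mm ahead of the TCP. Lift and carry.

Request:
carry_out --increments '[{"tx": 0,"ty": 0,"tz": -0.15,"roll": 0,"fingers": -0.2},{"tx": 0,"ty": 0,"tz": -0.4,"roll": 0,"fingers": -0.2},{"tx": 0.18,"ty": -0.12,"tz": -0.5,"roll": 0,"fingers": -0.2},{"tx": 0.4,"ty": -0.26,"tz": -0.5,"roll": 0.1,"fingers": -0.2},{"tx": 0.62,"ty": -0.4,"tz": -0.5,"roll": 0.25,"fingers": -0.2},{"tx": 0.84,"ty": -0.54,"tz": -0.5,"roll": 0.4,"fingers": -0.2},{"tx": 1,"ty": -0.65,"tz": -0.5,"roll": 0.55,"fingers": -0.2},{"tx": 1,"ty": -0.65,"tz": -0.5,"roll": 0.585,"fingers": -0.2}]'

```text
t: 17.8
eef_pos: [0.5467, 0.1175, 0.1012]
orientation: [-0.0, 0.93, 0.367, 0.0]
wrist_force: [0.4, -0.9, -0.8]
grip_width: 0.53
grip_force: 51.6
```

```bash
python3 -c "
from h import *
plan(520,252,100,-47)
"
```

```text
t 17.8 pos [546.7 117.5 101.2] yang -46.9 gw 0.53 gf 51.6 F [ 0.4 -0.9 -0.8] j6 0.95 tilt [0.0007 0.0007]
  -> tx,ty,tz [ 0.362 -0.582  0.006] roll 0.002 alt -3.998
```

Request:
carry_out --increments '[{"tx": 0.16,"ty": -0.25,"tz": 0,"roll": 0,"fingers": -0.2},{"tx": 0.32,"ty": -0.5,"tz": 0,"roll": 0,"fingers": -0.2},{"tx": 0.36,"ty": -0.58,"tz": 0,"roll": 0,"fingers": -0.2},{"tx": 0.36,"ty": -0.58,"tz": 0,"roll": 0,"fingers": -0.2},{"tx": 0.36,"ty": -0.58,"tz": 0,"roll": 0,"fingers": -0.2}]'

```text
t: 18.42
eef_pos: [0.5216, 0.2473, 0.1004]
orientation: [0.0, 0.931, 0.366, -0.0]
wrist_force: [0.0, 0.1, -1.3]
grip_width: 0.534
grip_force: 51.7
```

```bash
python3 -c "
from h import *
w=vision.capture('wrist');save(w,'w11.png')
for k in('foam_pliers','long_nose_pliers','foam_cutters','side_cutters'):print(k,rect(w,k,.106 if k[0]=='l' else .018,True))
f=rect(w,'foam_pliers',.018,True)[0][1];e=np.array([np.cos(np.radians(f[4])),np.sin(np.radians(f[4]))])
g=np.array(f[:2])-29*e;print(g)
axis(w,'long_nose_pliers',.106,-28)
plan(*g,9,f[4]-90)
"
```

```text
foam_pliers [(0.73, [540.4, 272.9, 197.8, 77.9, 43.0], [555.2, 288.3], [246.3, 39.9, 377.1, 332.3])]
long_nose_pliers [(0.68, [542.2, 267.1, 171.9, 50.7, 42.8], [540.7, 266.5], [261.5, 31.0, 377.1, 408.8])]
foam_cutters [(0.55, [457.9, 353.4, 181.2, 83.9, 43.6], [468.6, 357.2], [80.1, 66.7, 212.7, 327.1])]
side_cutters [(0.61, [457.8, 355.0, 148.3, 51.7, 43.5], [455.4, 351.8], [114.0, 99.8, 183.8, 306.9])]
[519.19074265 253.12204756]
long_nose_pliers 0.68 axis 43.8 centre [541.7 267.5] len 172.2 width 50.7 point [521.5 248.1]
t 18.82 pos [521.5 248.3 100.3] yang -47.1 gw 0.532 gf 51.7 F [ 0.3 -0.  -1.3] j6 1.19 tilt [ 0.     -0.0001]
  -> tx,ty,tz [ 0.008 -0.026  0.457] roll -0.002 alt 3.998
```

View pics/w11.png

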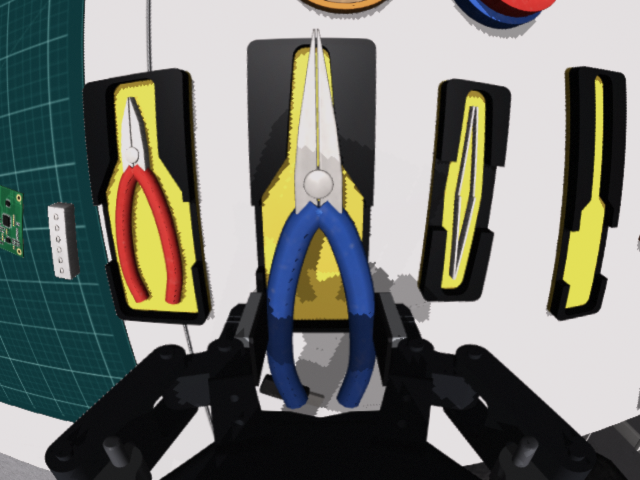

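The pliers hang over their inlay (col 248–376, nose slot around col 313), about 5 mm right of its centre line. I'll correct that, then lower and release.

Request:
carry_out --increments '[{"tx": 0.008,"ty": -0.026,"tz": 0,"roll": 0,"fingers": -0.2},{"tx": 0.008,"ty": -0.026,"tz": 0.2,"roll": 0,"fingers": -0.2},{"tx": 0.008,"ty": -0.026,"tz": 0.38,"roll": 0,"fingers": -0.2},{"tx": 0.008,"ty": -0.026,"tz": 0.45,"roll": 0,"fingers": -0.2},{"tx": 0.008,"ty": -0.026,"tz": 0.457,"roll": 0,"fingers": -0.2},{"tx": 0.008,"ty": -0.026,"tz": 0.457,"roll": 0,"fingers": -0.2}]'

```text
t: 19.58
eef_pos: [0.5195, 0.2542, 0.0094]
orientation: [-0.0, 0.931, 0.366, 0.001]
wrist_force: [-0.0, -0.6, -1.3]
grip_width: 0.532
grip_force: 55.3
```

Request:
carry_out --increments '[{"tx": 0,"ty": 0,"tz": 0,"roll": 0,"fingers": 0.7},{"tx": 0,"ty": 0,"tz": 0,"roll": 0,"fingers": 0.7},{"tx": 0,"ty": 0,"tz": 0,"roll": 0,"fingers": 0.7},{"tx": 0,"ty": 0,"tz": -0.2,"roll": 0,"fingers": 0.7},{"tx": 0,"ty": 0,"tz": -0.5,"roll": 0,"fingers": 0.7},{"tx": 0,"ty": 0,"tz": -0.6,"roll": 0,"fingers": 0.7},{"tx": 0,"ty": 0,"tz": -0.6,"roll": 0,"fingers": 0.7},{"tx": 0,"ty": 0,"tz": -0.6,"roll": 0,"fingers": 0.7}]'

```text
t: 20.58
eef_pos: [0.518, 0.2533, 0.1278]
orientation: [-0.0, 0.931, 0.366, -0.001]
wrist_force: [0.2, 0.3, -0.8]
grip_width: 0.852
grip_force: 0.0
```

```bash
python3 -c "
from h import *
w=vision.capture('wrist');save(w,'w12.png')
for k in('foam_pliers','long_nose_pliers'):print(k,rect(w,k,.018,True))
axis(w,'long_nose_pliers',.016,0)
plan(655,-190,125,-22)
"
```

```text
foam_pliers [(0.66, [540.4, 272.9, 199.1, 78.7, 43.0], [549.0, 280.4], [265.2, 51.1, 380.8, 318.8]), (0.46, [610.5, 200.9, 117.3, 14.5, 42.4], [611.2, 201.9], [448.2, 111.4, 473.2, 264.9])]
long_nose_pliers [(0.6, [542.3, 274.0, 166.7, 50.0, 41.2], [533.9, 268.4], [285.6, 66.6, 353.7, 293.6])]
long_nose_pliers 0.6 axis 43.5 centre [541.  275.1] len 167.7 width 50.6 point [541.  275.1]
t 20.82 pos [518.2 253.4 127.5] yang -47.0 gw 0.85 gf 0.0 F [ 0.4  0.5 -0.5] j6 1.2 tilt [-0.0024 -0.001 ]
  -> tx,ty,tz [-1.01   2.089  0.013] roll -0.557 alt 3.443
```

Both measures put the pliers within 2–3 mm of their inlay's centre, in line with it. Now the screwdriver.

Request:
carry_out --increments '[{"tx": -0.14,"ty": 0.28,"tz": 0,"roll": -0.1,"fingers": 0.5},{"tx": -0.28,"ty": 0.56,"tz": 0,"roll": -0.25,"fingers": 0.5},{"tx": -0.42,"ty": 0.84,"tz": 0,"roll": -0.4,"fingers": 0.5},{"tx": -0.49,"ty": 1,"tz": 0,"roll": -0.55,"fingers": 0.5},{"tx": -0.49,"ty": 1,"tz": 0,"roll": -0.55,"fingers": 0.5},{"tx": -0.49,"ty": 1,"tz": 0,"roll": -0.55,"fingers": 0.5}]'

```text
t: 21.58
eef_pos: [0.5828, 0.0409, 0.1282]
orientation: [-0.001, 0.831, 0.556, -0.001]
wrist_force: [-0.0, -0.3, -0.4]
grip_width: 0.747
grip_force: 0.0
```

```bash
python3 -c "
from h import *
plan(655,-195,125,-21)
"
```

```text
t 21.57 pos [582.8  40.9 128.2] yang -22.4 gw 0.747 gf 0.0 F [-0.  -0.3 -0.4] j6 0.39 tilt [-0.0017  0.0006]
  -> tx,ty,tz [-0.953  0.783  0.015] roll -0.031 alt 3.969
```

Request:
carry_out --increments '[{"tx": -0.23,"ty": 0.19,"tz": 0,"roll": -0.03,"fingers": 0.5},{"tx": -0.46,"ty": 0.38,"tz": 0,"roll": -0.03,"fingers": 0.5},{"tx": -0.69,"ty": 0.57,"tz": 0,"roll": -0.03,"fingers": 0.5},{"tx": -0.88,"ty": 0.72,"tz": 0,"roll": -0.03,"fingers": 0.5},{"tx": -0.95,"ty": 0.78,"tz": 0,"roll": -0.03,"fingers": 0.5},{"tx": -0.95,"ty": 0.78,"tz": 0,"roll": -0.03,"fingers": 0.5},{"tx": -0.95,"ty": 0.78,"tz": 0,"roll": -0.03,"fingers": 0.5}]'

```text
t: 22.45
eef_pos: [0.655, -0.1919, 0.1286]
orientation: [-0.001, 0.823, 0.567, -0.0]
wrist_force: [-0.3, 0.1, 0.3]
grip_width: 0.752
grip_force: 0.0
```

```bash
python3 -c "
from h import *
w=vision.capture('wrist');save(w,'w13.png')
print(rect(w,'screwdriver_handle',.011,True))
g,a=axis(w,'screwdriver_handle',.011,-45.5)
plan(*g,3,a)
"
```

```text
[(0.56, [673.2, -161.0, 184.8, 21.9, 68.9], [664.4, -182.8], [312.4, 52.5, 345.6, 297.5])]
screwdriver_handle 0.56 axis 69.1 centre [ 672.9 -160.8] len 184.8 width 22.0 point [ 656.6 -203.3]
t 22.65 pos [ 655.4 -192.7  129.1] yang -20.8 gw 0.749 gf 0.0 F [-0.   0.2 -0.5] j6 0.02 tilt [-0.0004  0.0004]
  -> tx,ty,tz [-0.048  0.025  0.63 ] roll 0.001 alt -3.999
```

View pics/w13.png

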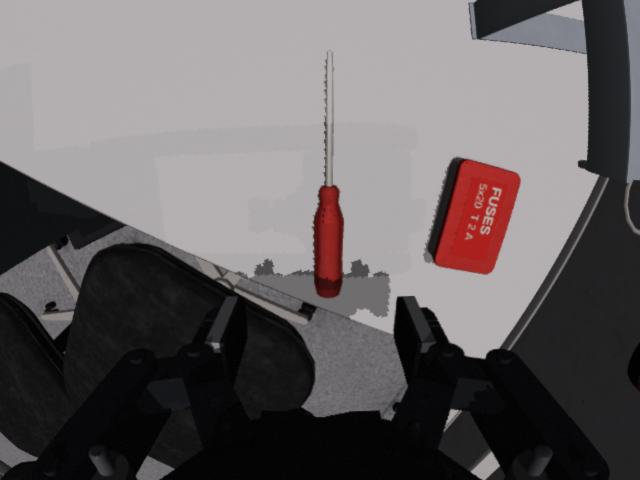

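The screwdriver lies nearly upright in the view, tip at (330,52) and handle from (329,190) to (328,297). The fuse box at (475,215) is well clear of the fingers. Gripping the handle.

Request:
carry_out --increments '[{"tx": -0.048,"ty": 0.025,"tz": 0.3,"roll": 0,"fingers": 0.4},{"tx": -0.048,"ty": 0.025,"tz": 0.55,"roll": 0,"fingers": 0.3},{"tx": -0.048,"ty": 0.025,"tz": 0.625,"roll": 0,"fingers": 0.1},{"tx": -0.048,"ty": 0.025,"tz": 0.63,"roll": 0,"fingers": 0.1},{"tx": -0.048,"ty": 0.025,"tz": 0.63,"roll": 0,"fingers": -0.8},{"tx": -0.048,"ty": 0.025,"tz": 0.63,"roll": 0,"fingers": -0.8},{"tx": -0.048,"ty": 0.025,"tz": 0.63,"roll": 0,"fingers": -0.8},{"tx": -0.048,"ty": 0.025,"tz": 0.63,"roll": 0,"fingers": -0.8}]' --squeeze 45

```text
t: 23.65
eef_pos: [0.6588, -0.2056, 0.0055]
orientation: [0.002, 0.824, 0.567, 0.001]
wrist_force: [-1.0, 1.1, 5.9]
grip_width: 0.237
grip_force: 44.5
```

```bash
python3 -c "
from h import *
plan(659,80,100,-42.4)
w=vision.capture('wrist');print(rect(w,'screwdriver_handle',.011,True))
axis(w,'screwdriver_handle',.011,-45.5)
"
```

```text
t 23.65 pos [ 658.8 -205.6    5.5] yang -21.0 gw 0.237 gf 44.5 F [-1.   1.1  5.9] j6 0.0 tilt [ 0.0043 -0.0013]
  -> tx,ty,tz [ 1.334 -0.507 -0.475] roll 0.477 alt -3.523
[(0.77, [672.3, -169.6, 176.0, 22.2, 69.0], [666.6, -183.9], [293.8, 4.5, 349.0, 397.4])]
screwdriver_handle 0.77 axis 69.0 centre [ 672.1 -169.6] len 176.0 width 22.2 point [ 655.8 -212. ]
```

Request:
carry_out --increments '[{"tx": 0,"ty": 0,"tz": -0.15,"roll": 0,"fingers": -0.8},{"tx": 0,"ty": 0,"tz": -0.4,"roll": 0,"fingers": -0.8},{"tx": 0.2,"ty": -0.08,"tz": -0.47,"roll": 0.05,"fingers": -0.8},{"tx": 0.43,"ty": -0.16,"tz": -0.47,"roll": 0.15,"fingers": -0.8},{"tx": 0.66,"ty": -0.25,"tz": -0.47,"roll": 0.25,"fingers": -0.8},{"tx": 0.88,"ty": -0.33,"tz": -0.47,"roll": 0.4,"fingers": -0.8},{"tx": 1,"ty": -0.38,"tz": -0.47,"roll": 0.48,"fingers": -0.8},{"tx": 1,"ty": -0.38,"tz": -0.47,"roll": 0.48,"fingers": -0.8}]'

```text
t: 24.85
eef_pos: [0.6573, 0.011, 0.0974]
orientation: [-0.0, 0.915, 0.404, 0.0]
wrist_force: [-0.1, 0.3, -1.6]
grip_width: 0.235
grip_force: 44.5
```

```bash
python3 -c "
from h import *
plan(659,80,100,-42.4)
w=vision.capture('wrist');axis(w,'screwdriver_handle',.111,-45.5)
"
```

```text
t 24.85 pos [657.3  11.   97.4] yang -42.4 gw 0.235 gf 44.5 F [-0.1  0.3 -1.6] j6 0.69 tilt [0.0004 0.0002]
  -> tx,ty,tz [ 0.261 -0.226 -0.013] roll 0.001 alt -3.999
screwdriver_handle 0.98 axis 47.6 centre [684.1  41.3] len 166.4 width 21.3 point [653.4   7.7]
```

Request:
carry_out --increments '[{"tx": 0.13,"ty": -0.11,"tz": 0,"roll": 0,"fingers": -0.8},{"tx": 0.26,"ty": -0.225,"tz": 0,"roll": 0,"fingers": -0.8},{"tx": 0.26,"ty": -0.225,"tz": 0,"roll": 0,"fingers": -0.8},{"tx": 0.26,"ty": -0.225,"tz": 0,"roll": 0,"fingers": -0.8},{"tx": 0.26,"ty": -0.225,"tz": 0,"roll": 0,"fingers": -0.8}]'

```text
t: 25.62
eef_pos: [0.6596, 0.0759, 0.0969]
orientation: [0.0, 0.916, 0.402, -0.0]
wrist_force: [0.4, -0.3, -0.5]
grip_width: 0.234
grip_force: 44.5
```

```bash
python3 -c "
from h import *
w=vision.capture('wrist')
s=telemetry.get_state();print(s['eef_pos'])
for z in(.018,.018):
  print(rect(w,'foam_screwdriver',.018,True)[0])
r=rect(w,'screwdriver_handle',.103,True)[0];print(r)
p,a=axis(w,'screwdriver_handle',.103,0)
v,u=np.nonzero(vision.regions_of('screwdriver_handle',w)[0]['region'])
xy=onplane(w,np.c_[u,v],.103,True)*1000;e=np.array([np.cos(np.radians(a+90)),np.sin(np.radians(a+90))]);sv=xy@e-1000*np.array(s['eef_pos'][:2])@e
print('tip ahead',sv.max(),'rear',sv.min(),'tip px',u[sv.argmax()],v[sv.argmax()])
# handle shoulder: colour red along the axis
im=np.array(w['pixels']).astype(int);red=(im[v,u,0]>90)&(im[v,u,0]>2*im[v,u,1]);print('red front',np.percentile(sv[red],99.5),sv[red].min())
f=rect(w,'foam_screwdriver',.018,True)[0][1];ef=np.array([np.cos(np.radians(f[4])),np.sin(np.radians(f[4]))])
g=np.array(f[:2])-45*ef;print(g);plan(*g,11.5,f[4]-90)
"
```

```text
[0.65960784 0.07606712 0.09691553]
(0.96, [698.5, 121.2, 182.4, 52.8, 47.3], [707.6, 131.7], [269.5, 4.9, 363.7, 289.4])
(0.96, [698.5, 121.2, 182.4, 52.8, 47.3], [707.6, 131.7], [269.5, 4.9, 363.7, 289.4])
(0.89, [684.9, 104.9, 175.2, 22.1, 47.5], [675.1, 93.7], [294.9, 2.5, 349.0, 398.5])
screwdriver_handle 0.89 axis 47.3 centre [685.2 104.6] len 175.2 width 22.1 point [685.2 104.6]
tip ahead 125.91840711587099 rear -49.302223348470136 tip px 326 0
red front 41.58945042454784 -4.819627820611515
[667.98281486  88.12884322]
t 26.02 pos [659.5  77.4  96.9] yang -42.6 gw 0.236 gf 44.5 F [ 0.5 -0.3 -0.5] j6 0.8 tilt [ 0. -0.]
  -> tx,ty,tz [ 0.068 -0.005  0.427] roll 0.003 alt -3.997
```

Request:
carry_out --increments '[{"tx": 0.01,"ty": -0.009,"tz": 0,"roll": 0,"fingers": -0.8},{"tx": 0.01,"ty": -0.009,"tz": 0.2,"roll": 0,"fingers": -0.8},{"tx": 0.01,"ty": -0.009,"tz": 0.36,"roll": 0,"fingers": -0.8},{"tx": 0.01,"ty": -0.009,"tz": 0.42,"roll": 0,"fingers": -0.8},{"tx": 0.01,"ty": -0.009,"tz": 0.428,"roll": 0,"fingers": -0.8},{"tx": 0.01,"ty": -0.009,"tz": 0.428,"roll": 0,"fingers": -0.8}]'

```text
t: 26.78
eef_pos: [0.6603, 0.0804, 0.0119]
orientation: [0.0, 0.915, 0.402, 0.001]
wrist_force: [-0.4, -0.2, -0.4]
grip_width: 0.236
grip_force: 44.6
```

Request:
carry_out --increments '[{"tx": 0,"ty": 0,"tz": 0,"roll": 0,"fingers": 0},{"tx": 0,"ty": 0,"tz": 0,"roll": 0,"fingers": 0},{"tx": 0,"ty": 0,"tz": 0,"roll": 0,"fingers": 0},{"tx": 0,"ty": 0,"tz": -0.2,"roll": 0,"fingers": 0},{"tx": 0,"ty": 0,"tz": -0.5,"roll": 0,"fingers": 0},{"tx": -0.2,"ty": -0.1,"tz": -0.8,"roll": 0,"fingers": 0.5},{"tx": -0.4,"ty": -0.2,"tz": -1,"roll": 0,"fingers": 0.5},{"tx": -0.4,"ty": -0.2,"tz": -1,"roll": 0,"fingers": 0.5}]'

```text
t: 27.78
eef_pos: [0.5752, 0.0477, 0.2153]
orientation: [0.001, 0.916, 0.402, 0.002]
wrist_force: [0.7, 0.5, -0.7]
grip_width: 0.752
grip_force: 0.0
```

```bash
python3 -c "
from h import *
plan(600,50,200,-42)
w=vision.capture('wrist');t=vision.capture('top')
P=[('side_cutters','foam_cutters'),('long_nose_pliers','foam_pliers'),('screwdriver_handle','foam_screwdriver'),('tweezers','foam_tweezers')]
for a,b in P:
  for p,fi,n in((w,True,'wrist'),):
    print(n,a,rect(p,a,.016,fi)[:1],b,rect(p,b,.018,fi)[:1])
for a,b in P: 
  r=[]
  for k,z in((a,.016),(b,.018)):
    for d in vision.regions_of(k,t)[:1]:
      v,u=np.nonzero(d['region']);xy=onplane(t,np.c_[u,v],z)*1000;(c,s,an)=cv2.minAreaRect(xy.astype(np.float32));r.append((round(d['conf'],2),np.round(c,1),np.round(s,0),round(an if s[0]>s[1] else an+90,1)))
  print('top',a,r)
axis(w,'screwdriver_handle',.016,-45)
"
```

```text
t 27.77 pos [575.2  47.7 215.3] yang -42.6 gw 0.752 gf 0.0 F [ 0.7  0.5 -0.7] j6 0.75 tilt [ 0.0054 -0.0002]
  -> tx,ty,tz [0.092 0.083 0.077] roll -0.013 alt 3.987
wrist side_cutters [(0.97, [458.1, 355.0, 148.0, 55.5, 43.3], [451.1, 348.2], [33.4, 14.5, 68.0, 148.8])] foam_cutters [(0.88, [460.4, 351.8, 180.4, 91.0, 43.3], [465.3, 349.1], [24.3, 0.2, 87.1, 163.1])]
wrist long_nose_pliers [(0.64, [535.5, 269.1, 150.6, 51.1, 44.1], [530.3, 262.7], [112.5, 3.4, 161.0, 146.0])] foam_pliers [(0.57, [533.3, 261.6, 172.0, 85.6, 43.0], [533.1, 257.3], [103.7, 1.7, 185.4, 167.6])]
wrist screwdriver_handle [(0.79, [682.4, 107.3, 154.3, 21.2, 47.9], [666.8, 90.2], [348.0, 1.3, 379.2, 162.3])] foam_screwdriver [(0.58, [679.5, 100.7, 170.4, 54.7, 47.7], [682.6, 103.8], [333.6, 0.0, 395.2, 180.0])]
wrist tweezers [(0.92, [610.7, 197.5, 116.8, 12.4, 40.1], [602.4, 190.8], [230.5, 5.2, 251.8, 125.1])] foam_tweezers [(0.72, [605.9, 192.0, 138.1, 49.6, 41.0], [606.3, 191.1], [203.5, 0.0, 273.2, 148.3])]
top side_cutters [(0.65, array([454.5, 355. ]), array([144.,  48.]), 46.2), (0.78, array([457.6, 352.6]), array([181.,  80.]), 43.3)]
top long_nose_pliers [(0.84, array([541.2, 272.8]), array([164.,  52.]), 42.7), (0.87, array([541.5, 270.6]), array([200.,  81.]), 43.3)]
top screwdriver_handle [(0.53, array([626.6, 210.2]), array([116.,  48.]), 40.0), (0.68, array([458.1, 353.2]), array([183.,  81.]), 44.0)]
top tweezers [(0.92, array([623.6, 206.1]), array([121.,  47.]), 40.6)]
screwdriver_handle 0.79 axis 47.5 centre [682.5 107.3] len 154.4 width 21.2 point [652.1  74.1]
```

Request:
carry_out --increments '[{"tx": -0.2,"ty": -0.2,"tz": -0.05,"roll": 0,"fingers": 0.5},{"tx": -0.4,"ty": -0.3,"tz": -0.1,"roll": 0,"fingers": 0.5},{"tx": -0.4,"ty": -0.4,"tz": -0.1,"roll": 0,"fingers": 0.5},{"tx": -0.4,"ty": -0.4,"tz": -0.1,"roll": 0,"fingers": 0.5},{"tx": -0.4,"ty": -0.4,"tz": -0.1,"roll": 0,"fingers": 0.5}]'

```text
t: 29.4
eef_pos: [0.4644, 0.0438, 0.2315]
orientation: [0.0, 0.915, 0.403, 0.001]
wrist_force: [0.5, -0.1, 0.5]
grip_width: 0.752
grip_force: 0.0
```

```bash
python3 -c "
from h import *
plan(600,50,200,-42)
for n,fi in(('wrist',True),('scene',False)):
  w=vision.capture(n)
  for a,b in [('side_cutters','foam_cutters'),('long_nose_pliers','foam_pliers'),('screwdriver_handle','foam_screwdriver'),('tweezers','foam_tweezers')]:
    print(n,a,rect(w,a,.016,fi)[:1],b,rect(w,b,.018,fi)[:1])
t=vision.capture('top');im=cv2.cvtColor(np.array(t['pixels']),cv2.COLOR_RGB2HSV)
m=((im[...,0]<8)|(im[...,0]>172))&(im[...,1]>130)&(im[...,2]>80)
v,u=np.nonzero(m);xy=onplane(t,np.c_[u,v],.017)*1000
for c in((660,81),(453,350)):
  k=np.hypot(*(xy-c).T)<60;print('red',c,k.sum(),[np.round(q,1) for q in cv2.minAreaRect(xy[k].astype(np.float32))] if k.sum()>5 else 0)
"
```

```text
t 29.4 pos [464.4  43.8 231.5] yang -42.5 gw 0.752 gf 0.0 F [ 0.5 -0.1  0.5] j6 0.75 tilt [ 0.0016 -0.0001]
  -> tx,ty,tz [0.481 0.479 0.159] roll -0.011 alt 3.989
wrist side_cutters [(0.62, [430.4, 330.6, 76.5, 52.2, 44.4], [429.0, 328.9], [90.5, 1.3, 130.2, 68.4])] foam_cutters [(0.97, [427.5, 322.9, 95.9, 86.8, 43.0], [424.2, 313.3], [79.2, 0.0, 150.5, 84.8])]
wrist long_nose_pliers [(0.82, [504.6, 239.6, 64.5, 50.0, 42.1], [504.4, 239.5], [185.8, 1.3, 242.4, 60.3])] foam_pliers [(0.59, [499.2, 232.0, 83.0, 80.6, 42.4], [497.3, 227.2], [174.8, 0.7, 257.0, 81.7])]
wrist screwdriver_handle [(0.56, [661.0, 82.9, 88.9, 23.0, 47.9], [658.5, 80.5], [429.9, 2.8, 455.2, 83.4])] foam_screwdriver [(0.65, [657.0, 79.0, 106.3, 55.7, 47.7], [652.6, 76.4], [414.6, 0.0, 466.9, 100.5])]
wrist tweezers [(0.54, [574.2, 166.2, 21.9, 4.1, 37.0], [573.3, 165.1], [317.5, 25.1, 325.5, 44.2])] foam_tweezers [(0.73, [576.3, 167.8, 64.9, 46.9, 41.0], [575.3, 166.7], [290.1, 0.0, 347.6, 65.1])]
scene side_cutters [(0.89, [449.0, 356.8, 147.5, 55.4, 42.2], [441.8, 350.8], [150.2, 321.3, 247.8, 345.7])] foam_
[... 206 characters left out ...]
.5])] foam_pliers [(0.73, [525.4, 277.9, 204.3, 103.4, 42.9], [522.9, 285.5], [164.2, 269.1, 290.0, 316.4])]
scene screwdriver_handle [(0.83, [681.1, 102.0, 146.5, 48.0, 43.8], [667.0, 87.9], [241.4, 229.8, 315.5, 240.6])] foam_screwdriver [(0.72, [672.6, 122.4, 209.6, 88.8, 47.6], [673.8, 132.4], [222.1, 230.4, 319.1, 252.9])]
scene tweezers [(0.58, [677.1, 120.0, 210.7, 97.4, 47.6], [677.8, 130.7], [221.2, 225.7, 321.4, 254.3])] foam_tweezers [(0.6, [594.5, 205.2, 162.8, 81.6, 42.7], [589.4, 206.3], [208.2, 250.0, 294.2, 276.5])]
red (660, 81) 352 [array([659.9,  80.8]), array([82.1, 19.6]), np.float64(46.9)]
red (453, 350) 477 [array([443.1, 341.7]), array([92.6, 46.5]), np.float64(46.2)]
```

```bash
python3 -c "
from h import *
print(ticket.job_done())"
```

```text
the job is handed in; nothing more can be done
None
```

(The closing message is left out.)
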